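Wax slab back into a tight row

TASK

Put the loose blue wax slab back into the rack, between the other two blue slabs. The row has closed up, so gently nudge the slabs apart towards the two ends until there is room, then slide the loose slab down until it stands fully on the rack floor, upright and square in the row like the others. Hard wax chips easily: never force a slab against its neighbours or the rack, knock none over, and leave the other things on the bench alone.

Things in the scene. Friction and masses are not known exactly. Their poses are not given: they have to be found in the camera images.
- rack: wooden slab rack, fixed. Base board 76 (x) by 180 (y), its top (the rack floor) 12 mm above the origin. At each end in y a cheek 14 thick, 58 high above the rack floor, 152 between their inner faces; along both long sides a lip 10 thick, 12 high above the rack floor, 56 between the lips. Origin: centre of the underside. y runs along the row, z up. All empty spaces in the row add up to 28 mm at the start
- loose_slab: the loose blue slab of hard carving wax, standing on the bench outside the rack: 50 wide (its x), 24 thick (its y), 70 high (z), all edges bevelled by 2.5 mm, about 85 g (varies by a third). Origin: centre of its underside. The slab is the same after half a turn
- blue_left: blue slab of the row on the +y side of the closed-up gap, size as loose_slab. Origin: centre of its underside; axes nearly parallel to the rack's. It slides freely on the rack floor; between it and the cheek on its side stand two other slabs with small empty spaces, 4 to 18 mm in all; when these have closed up the row stops hard
- blue_right: blue slab of the row on the -y side of the gap; otherwise as blue_left. At the start the gap between the two blue slabs is 4 to 8 mm wide (the loose slab needs 24)
- slab_a: Ivory, another slab of the row: 50 wide (x), 70 high (z), bevelled edges; its thickness (along y) lies somewhere between 14 and 24 mm and differs from slab to slab (sawn by hand). Origin: centre of its underside; axes as blue_left. Two of these four stand on either side of the blue pair; which ones, changes
- slab_b: Green, another slab of the row: 50 wide (x), 70 high (z), bevelled edges; its thickness (along y) lies somewhere between 14 and 24 mm and differs from slab to slab (sawn by hand). Origin: centre of its underside; axes as blue_left. Two of these four stand on either side of the blue pair; which ones, changes
- slab_c: Purple, another slab of the row: 50 wide (x), 70 high (z), bevelled edges; its thickness (along y) lies somewhere between 14 and 24 mm and differs from slab to slab (sawn by hand). Origin: centre of its underside; axes as blue_left. Two of these four stand on either side of the blue pair; which ones, changes
- slab_d: Brick red, another slab of the row: 50 wide (x), 70 high (z), bevelled edges; its thickness (along y) lies somewhere between 14 and 24 mm and differs from slab to slab (sawn by hand). Origin: centre of its underside; axes as blue_left. Two of these four stand on either side of the blue pair; which ones, changes
- pot: bystander: round aluminium pot with a lid, 56 across, 46 high, standing on the bench on the other side of the rack from the loose slab. Origin: centre of its underside
- mandrel: bystander: steel ring mandrel 290 long, 25 thick, lying along its x. Origin: under its middle
- file: bystander: flat file with a wooden handle, 295 long, 25 thick at the handle, lying along its x. Origin: under its middle
- dividers: bystander: steel dividers with a brass spindle, about 130 long, lying flat along x
- carving: bystander: half-carved ivory-coloured blank with a notch, 56 by 44 by 20 high. Origin: centre of its underside
- brush: bystander: bench brush with a wooden handle, 170 long, lying along its x
Not all that is in view belongs to the job. Leave any black look-alike of the blue_right alone.

How it is judged:
At the end, for the whole second after the job is handed in: the loose slab rests between the two blue slabs (centre within 30 mm of each), square to the rack within 0.12 rad; all seven slabs stand in the rack: underside within 3 mm of its floor, within 6 mm of its centre line, upright within 0.10 rad (horizontal distance between loose_slab and blue_left below 0.03 m and horizontal distance between loose_slab and blue_right below 0.03 m and horizontal distance between blue_left and blue_right above 0.045 m and angle between the x axis of loose_slab and the x axis of rack, either way round below 0.12 rad and linear speed of loose_slab below 0.01 m/s and angle between each of loose_slab, blue_left, blue_right, slab_a, slab_b, slab_c, slab_d's own z axis and vertical below 0.1 rad and z of loose_slab in the frame of rack between 0.009 and 0.015 m and x of loose_slab in the frame of rack between -0.006 and 0.006 m and z of blue_left in the frame of rack between 0.009 and 0.015 m and x of blue_left in the frame of rack between -0.006 and 0.006 m and z of blue_right in the frame of rack between 0.009 and 0.015 m and x of blue_right in the frame of rack between -0.006 and 0.006 m and z of slab_a in the frame of rack between 0.009 and 0.015 m and x of slab_a in the frame of rack between -0.006 and 0.006 m and z of slab_b in the frame of rack between 0.009 and 0.015 m and x of slab_b in the frame of rack between -0.006 and 0.006 m and z of slab_c in the frame of rack between 0.009 and 0.015 m and x of slab_c in the frame of rack between -0.006 and 0.006 m and z of slab_d in the frame of rack between 0.009 and 0.015 m and x of slab_d in the frame of rack between -0.006 and 0.006 m); the robot touches nothing.
It fails at once if a slab is pressed against another slab with more than 25 N, or against the rack with more than 40 N ((contact force between loose_slab and blue_left above 25 N or contact force between loose_slab and blue_right above 25 N or contact force between any of loose_slab, blue_left, blue_right and slab_a above 25 N or contact force between any of loose_slab, blue_left, blue_right, slab_a and slab_b above 25 N or contact force between any of loose_slab, blue_left, blue_right, slab_a, slab_b and slab_c above 25 N or contact force between any of loose_slab, blue_left, blue_right, slab_a, slab_b, slab_c and slab_d above 25 N) or (contact force between rack and loose_slab above 40 N or contact force between rack and blue_left above 40 N or contact force between rack and blue_right above 40 N or contact force between rack and slab_a above 40 N or contact force between rack and slab_b above 40 N or contact force between rack and slab_c above 40 N or contact force between rack and slab_d above 40 N)).
It fails at once if a slab of the row falls over (tilts by more than 0.6 rad) (angle between any of blue_left, blue_right, slab_a, slab_b, slab_c, slab_d's own z axis and vertical above 0.6 rad).
It fails at once if a bystander on the bench is moved by more than 20 mm (distance of any of pot, mandrel, file, dividers, carving, brush from where it was at the start of the episode above 0.02 m).
It also fails if it takes over 72 s, if anything falls off the work surface, if the arm or the gripper's body presses on something with over 40 N, if the wrist force passes 120 N, or if a joint passes its speed limit or range.

ROBOT

A 7-joint arm with a two-finger parallel gripper is mounted at the origin on the work surface. World frame = base frame: x ahead of the robot, y to its left, z up, the work surface at z = 0. Lengths are in m, angles in rad, forces in N, time in s.
With the tool pointing down it reaches from about 0.425 to 0.925 m from the base axis. Payload 6.8 kg.
Tool frame: the origin (TCP) lies at the very end of the fingers, on their centre line; the grasp point (between the pads) lies 19 mm behind it (bot.grip_depth is the distance from the TCP to the grasp point, in m); z points along the fingers, y is the direction in which the jaws open and shut (so a half turn about z gives the same grasp; the last joint's range is limited). The gripper opens to 85 mm and grips with 20 to 120 N. Pads are 22 mm wide; open, the fingers measure 114 mm over their backs; the gripper's body (76 mm by 85 mm) begins 54 mm behind the grasp point. The pads swing forward as they close: fully open they stand 13 mm farther back than shut.
Start: joints at [-1.364, 0.477, 0.022, 1.555, -0.011, 1.109, -0.083], TCP at [0.209, 0.642, 0.231] pointing down, gripper open.
Joint ranges: [-2.96, 2.96], [-0.34, 2.1], [-1.41, 1.46], [0.24, 2.44], [-1.37, 4.51], [0.17, 1.92], [-2.96, 2.96]. Speed limits (rad/s): [2.39, 2.39, 3.14, 3.14, 3.14, 3.14, 3.14].

INTERFACE

Orientations are given as a unit quaternion [w, x, y, z].
In Python, from station import bot gives the robot as it stands.
- The arm moves only by the tool step_arm, never from a script. Its argument "increments" is a list of rows, each a list of 7 numbers: the shift along the world's x, y, z in m, then the turn, a rotation vector about the world's x, y, z in degrees, then the gripper command: -1 is fully open, 1 is shut, values between are in proportion. In form: [[dx, dy, dz, rx, ry, rz, fingers], ...]. A call has 1 to 10 rows; each row is the pose to reach, as a shift and turn from the pose commanded when the call began; what a row does not reach only later rows make up. A row lasts 1/12 s, in which the tool goes at most 41.7 mm and 7.16 degrees, less where a joint would pass 70% of its speed; a pose out of reach is approached as far as the arm can. A call with a gripper value outside its range is refused whole. The fingers move at their own pace and stop on an object; "force" is the grip in N (left out, the last holds). Time passes only in rows, so rows that repeat a pose let the fingers close. It gives the time, the measured TCP pose, the force and the opening at its end, in the units of the state.
- bot.get_obs(): the state, without advancing time (a new reading comes with each control period).
- bot.read_camera(name): name is "side" or "top"; returns a dict with "color" (400x640x3 uint8, red, green, blue), "intrinsics" (3x3 intrinsics, pixels), "D" ([k1, k2, p1, p2, k3] as OpenCV has them; the pictures are not rectified), "extrinsics" (4x4, takes a point from camera to world coordinates). Camera axes: x right, y up, looking along -z (the intrinsics and any distortion apply to the point x, -y, -z); pixel columns grow to the right and rows downward; lengths in m; the calibration is good to about 2 mm. A picture is of the moment at which its call begins. There is no depth.
- bot.hand_in(): hands the job in, once; it reports no verdict.
Trained networks look in the newest picture that a camera, given by its name, has taken for a name from the list of things; names that differ only in an ending like _2 or _b are one class to them, and where a whole thing is asked for, a point or a joint stands for the part that bears it (a point fixed in the world has none). Each returns a list of dicts, best first, with "conf" (0 to 1); they miss things now and then, are a little off and sometimes report something else, mostly with a low value. They report only what shows in the picture. A call takes as long as a camera call. They do not tell look-alikes from the thing itself.
- bot.recognise(thing, camera): "location" ([column, row] as shares, 0 to 1, of the picture: columns of its width, rows of its height, amid what is visible of it).
- bot.place_of(thing, camera): "location" ([column, row] as shares, 0 to 1, of the picture: columns of its width, rows of its height: a listed point, or the origin of a listed thing).
The state is a dict: "t": time; "q": joint angles; "joint_vel": joint speeds; "joint_torque": joint torques, N m; "eef_pos": TCP position; "tool_rot": TCP orientation; "contact_force": force on the tool from outside, world axes, zero at the start; "torque": the same for the moment, N m; "gripper_width": opening from 0.0 (shut) to 1.0 (fully open).
Only numpy, scipy, OpenCV 4.12 (cv2) and the standard library are available. Lean on these libraries where they do the work, as an engineer would, in place of code of your own. Each camera call takes 0.05 s, during which the arm holds its last target.

## Working session

There is one attempt and no reset: what is moved stays moved. The work goes in short steps, Python scripts to look and compute and a tool call to move; the robot and the scene stay as the last step left them, time stands still between calls to the robot, and variables do not carry over. Pictures are saved under pics/ and viewed, and the job is handed in when it is done.

Besides the shell and the picture viewer there is one more tool, called as a command line: name --pt "numbers of a row" for each row, then --argument value for the rest. step_arm: Moves the arm, as the interface text tells. Its arguments: {"type":"object","properties":{"increments":{"type":"array","items":{"type":"array","items":{"type":"number"}}},"force":{"type":"number"}},"required":["increments"]}

```bash
ls; mkdir -p pics; cat > h.py <<'E'
import numpy as np, cv2
from station import bot
def shot(cam,fn):
    r=bot.read_camera(cam); cv2.imwrite(fn,r['color'][:,:,::-1]); return r
def ray(r,u,v):
    K=np.array(r['intrinsics'],float);D=np.array(r['D'],float);T=np.array(r['extrinsics'])
    p=cv2.undistortPoints(np.array([[[u,v]]],float),K,D)[0,0]
    d=T[:3,:3]@np.array([p[0],-p[1],-1]); return T[:3,3],d
def at_z(r,u,v,z):
    o,d=ray(r,u,v); return o+d*(z-o[2])/d[2]
def proj(r,P):
    K=np.array(r['intrinsics'],float);D=np.array(r['D'],float);T=np.array(r['extrinsics'])
    P=np.atleast_2d(P); c=(P-T[:3,3])@T[:3,:3]; c=c*np.array([1,-1,-1])
    return cv2.projectPoints(c,np.zeros(3),np.zeros(3),K,D)[0][:,0]
E
python3 - <<'E'
from h import *
o=bot.get_obs(); print(o)
for c in ('top','side'):
    r=shot(c,f'pics/{c}0.png'); print(c,r['extrinsics'],r['intrinsics'],r['D'])
    for t in ['rack','loose_slab','blue_left','blue_right','slab_a','slab_b','slab_c','slab_d','pot','mandrel','file','dividers','carving','brush']:
        f=lambda L:[(round(x['conf'],2),round(x['location'][0]*640),round(x['location'][1]*400)) for x in L]
        print(t,f(bot.recognise(t,c)),f(bot.place_of(t,c)))
print(bot.get_obs()['t'])
E
```

```text
pics
{'t': 0.0, 'q': array([-1.3641263 ,  0.47781843,  0.02232379,  1.55645688, -0.01147371,
        1.10926623, -0.08309101]), 'joint_vel': array([-1.73282301e-03,  2.35351984e-04,  1.62186752e-03, -6.01113884e-06,
        1.24439475e-03, -1.59594483e-03,  2.39192156e-03]), 'joint_torque': array([-3.63981826e-06, -5.96430373e+01,  1.60809148e+00, -2.81196409e+01,
        1.24729337e-02,  9.09298280e-03, -3.60543041e-06]), 'eef_pos': array([0.20880883, 0.6412749 , 0.23031082]), 'tool_rot': array([-6.71080864e-05,  1.56708150e-01,  9.87644535e-01, -9.07930632e-04]), 'contact_force': array([ 0.01954368, -0.19933208,  0.0717137 ]), 'torque': array([-0.01784199,  0.02649512, -0.01908769]), 'gripper_width': 0.9988446215959417}
top [[ 4.67012555e-02  9.77101976e-01 -2.07583047e-01  3.62959199e-01]
 [-9.98908756e-01  4.57936445e-02 -9.17817010e-03  1.97626471e-02]
 [ 5.37976133e-04  2.07785156e-01  9.78174340e-01  1.12618329e+00]
 [ 0.00000000e+00  0.00000000e+00  0.00000000e+00  1.00000000e+00]] [[361.26098742   0.         317.88755235]
 [  0.         361.26098742 200.07018497]
 [  0.     
[... 2423 characters left out ...]
0.53, 327, 185), (0.47, 329, 178), (0.37, 316, 335)]
slab_c [(0.7, 319, 182), (0.64, 331, 170), (0.56, 315, 198), (0.53, 335, 165), (0.37, 238, 219)] [(0.7, 314, 199), (0.59, 310, 204), (0.53, 327, 185), (0.47, 329, 178), (0.37, 316, 335)]
slab_d [(0.7, 319, 182), (0.64, 331, 170), (0.56, 315, 198), (0.53, 335, 165), (0.37, 238, 219)] [(0.7, 314, 199), (0.59, 310, 204), (0.53, 327, 185), (0.47, 329, 178), (0.37, 316, 335)]
pot [] [(0.3, 315, 335)]
mandrel [(0.56, 305, 143)] [(0.86, 306, 147)]
file [(0.94, 238, 216), (0.18, 319, 185)] [(0.56, 234, 225), (0.16, 305, 146)]
dividers [(0.57, 297, 346)] [(0.6, 317, 335)]
carving [(0.54, 314, 200)] []
brush [(0.94, 223, 308)] [(0.85, 221, 311)]
2.9
```

```bash
python3 - <<'E'
import cv2
a=cv2.imread('pics/top0.png');cv2.imwrite('pics/top0c.png',cv2.resize(a[140:260,270:430],None,fx=5,fy=5,interpolation=cv2.INTER_CUBIC))
a=cv2.imread('pics/side0.png');cv2.imwrite('pics/side0c.png',cv2.resize(a[120:240,250:410],None,fx=5,fy=5,interpolation=cv2.INTER_CUBIC))
E
```

```text
(no output)
```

View pics/top0.png

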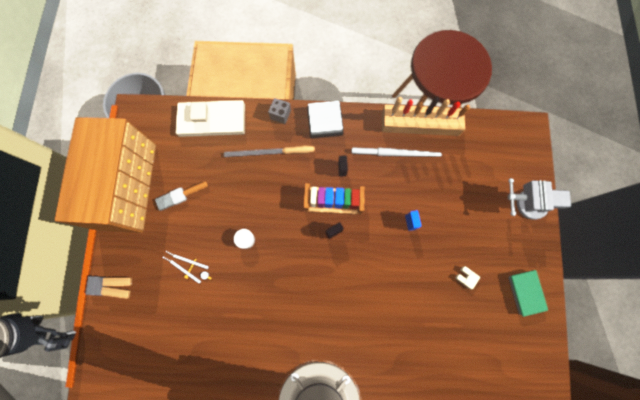

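View pics/side0.png

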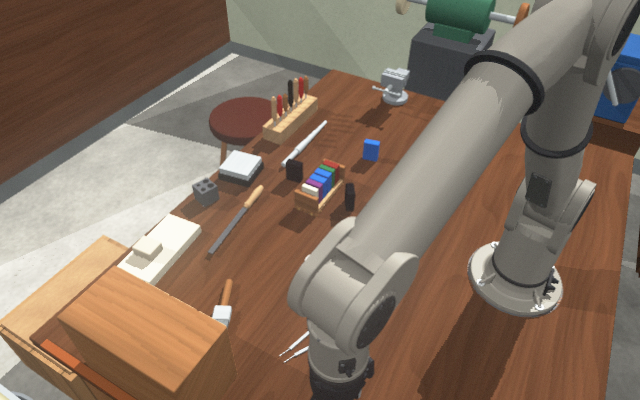

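```bash
sleep 1
```

```text
(no output)
```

View pics/top0c.png

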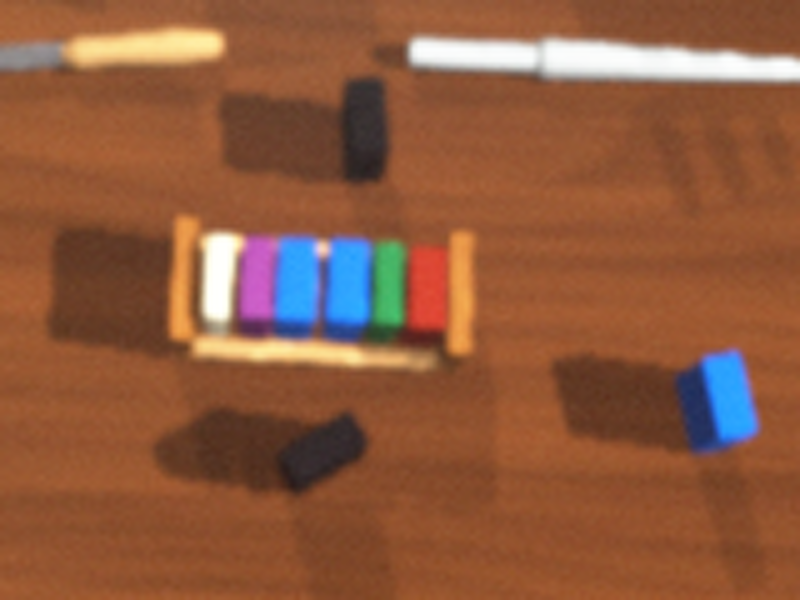

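View pics/side0c.png

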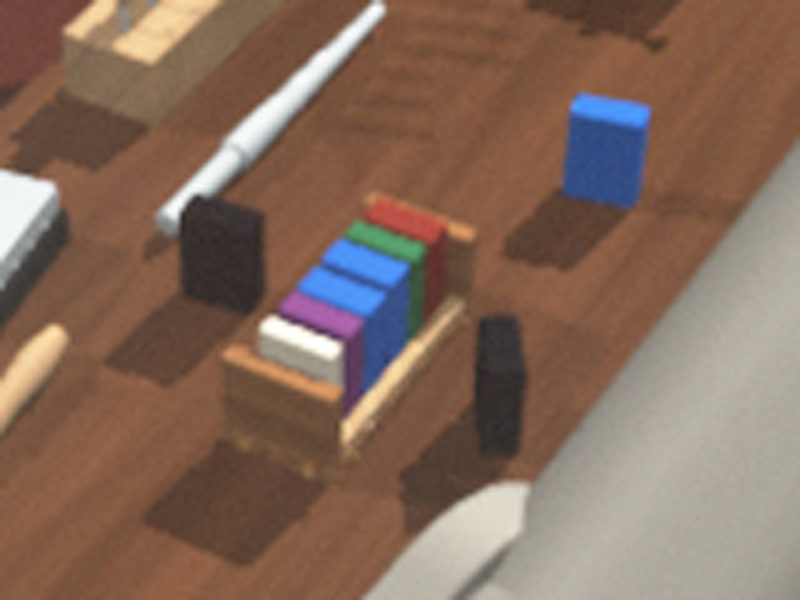

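```bash
cat >> h.py <<'E'
def blobs(img,name):
    h=cv2.cvtColor(img,cv2.COLOR_RGB2HSV); H,S,V=[h[:,:,i].astype(int) for i in range(3)]
    m={'blue':(H>98)&(H<122)&(S>150)&(V>170),'purple':(H>135)&(H<160)&(S>100)&(V>100),'green':(H>50)&(H<80)&(S>120)&(V>90),
       'red':((H<5)|(H>174))&(S>190)&(V>130),'white':(S<50)&(V>215)}[name].astype(np.uint8)
    n,l,s,c=cv2.connectedComponentsWithStats(m,connectivity=4)
    out=[]
    for i in range(1,n):
        if s[i,4]>25:
            pts=np.argwhere(l==i)[:,::-1]; out.append((c[i],s[i,4],cv2.minAreaRect(pts.astype(np.float32))))
    return out
E
python3 - <<'E'
from h import *
for c in ('top','side'):
    r=bot.read_camera(c); img=r['color']
    for k in ['white','purple','blue','green','red']:
        for ce,a,re in blobs(img,k):
            if not(250<ce[0]<440 and 130<ce[1]<250): continue
            z=.082 if ce[0]<380 and c=='top' or c=='side' and ce[0]<360 else .07
            P=at_z(r,ce[0],ce[1],z); B=[at_z(r,x,y,z)[:2].round(4).tolist() for x,y in cv2.boxPoints(re)]
            print(c,k,ce.round(1),a,P.round(4),B)
E
```

```text
top white [393.9 151.6] 374 [ 0.7508 -0.1977  0.07  ] [[0.744, -0.0677], [0.7618, -0.0682], [0.7591, -0.3419], [0.7412, -0.3404]]
top white [313.3 194.9] 84 [0.5996 0.0438 0.082 ] [[0.6233, 0.0519], [0.624, 0.037], [0.5755, 0.0347], [0.5748, 0.0494]]
top purple [321.2 196.3] 114 [0.5964 0.0204 0.082 ] [[0.6213, 0.0309], [0.6221, 0.0131], [0.5706, 0.0109], [0.5697, 0.0285]]
top blue [328.8 196.3] 127 [ 0.5976 -0.0023  0.082 ] [[0.6222, 0.0101], [0.6233, -0.0137], [0.5748, -0.0155], [0.5737, 0.0081]]
top blue [339.2 196.3] 141 [ 0.5988 -0.033   0.082 ] [[0.6236, -0.0196], [0.6247, -0.0434], [0.5762, -0.045], [0.5751, -0.0214]]
top blue [415.2 219.1] 130 [ 0.5428 -0.2615  0.07  ] [[0.5643, -0.2449], [0.5705, -0.2675], [0.5209, -0.2781], [0.515, -0.2557]]
top green [347.  196.9] 80 [ 0.5982 -0.0561  0.082 ] [[0.622, -0.0494], [0.6225, -0.0613], [0.574, -0.0627], [0.5735, -0.051]]
top red [355.3 197.7] 98 [ 0.5969 -0.0807  0.082 ] [[0.6199, -0.0704], [0.6207, -0.0882], [0.5752, -0.0893], [0.5744, -0.0716]]
side white [309.3 136.6] 131 [ 0.7237 -0.166   0.082 ] [[0.7318, -0.093], [0.7319, 
[... 233 characters left out ...]
3, 0.0526], [0.6252, 0.0391], [0.5758, 0.0396], [0.5723, 0.0529]]
side white [348.  222.6] 100 [0.4385 0.1168 0.082 ] [[0.4626, 0.111], [0.4346, 0.0946], [0.4181, 0.1277], [0.4456, 0.1437]]
side purple [313.7 182.7] 70 [0.5979 0.0236 0.082 ] [[0.6199, 0.0332], [0.6253, 0.0141], [0.5747, 0.0149], [0.5699, 0.0337]]
side blue [371.7 142. ] 61 [ 0.5413 -0.2587  0.07  ] [[0.5602, -0.2431], [0.5675, -0.2646], [0.5217, -0.2741], [0.515, -0.2526]]
side blue [323.  172.4] 88 [ 0.5971 -0.0306  0.082 ] [[0.6197, -0.0193], [0.6266, -0.0443], [0.5759, -0.0428], [0.5697, -0.0181]]
side blue [318.4 177.9] 92 [ 0.5967 -0.0016  0.082 ] [[0.6192, 0.0103], [0.6262, -0.0147], [0.575, -0.0135], [0.5687, 0.0112]]
```

```bash
python3 - <<'E'
from h import *
r=bot.read_camera('top')
for p in [(307,195.6),(362.2,198.6)]: print(at_z(r,*p,.07).round(4))
# lip line near side, top z=.024: crop (195,349)-(437,361)
for p in [(195,349),(437,361)]: print('lip',at_z(r,270+p[0]/5,140+p[1]/5,.024).round(4))
img=r['color']
def pca(k,z,sel):
    h=cv2.cvtColor(img,cv2.COLOR_RGB2HSV)
    for ce,a,re in blobs(img,k):
        if not sel(ce): continue
        x0,y0=(ce-14).astype(int)
        ch={'blue':2,'red':0}.get(k)
        sub=img[y0:y0+28,x0:x0+28].astype(float)
        n,l,s,c=cv2.connectedComponentsWithStats(( (h[:,:,0]>98)&(h[:,:,0]<122)&(h[:,:,1]>150)&(h[:,:,2]>150)).astype(np.uint8),connectivity=4)
        i=l[int(ce[1]),int(ce[0])]
        P=np.array([at_z(r,x,y,z)[:2] for y,x in np.argwhere(l==i)])
        C=np.cov((P-P.mean(0)).T); w,v=np.linalg.eigh(C); d=v[:,1]*np.sign(v[0,1]); print(k,P.mean(0).round(4),'yaw',np.arctan2(d[1],d[0]).round(3),np.sqrt(12*w).round(4))
pca('blue',.082,lambda c:c[0]<380 and c[0]>300); pca('blue',.07,lambda c:400<c[0]<430)
# candidate overlays
def box(c,yaw,dx,dy,z0,z1):
    R=np.array([[np.cos(yaw),-np.sin(yaw)],[np.sin(yaw),np.cos(yaw)]])
    return np.array([[*(np.array(c)+R@[sx*dx/2,sy*dy/2]),z] for z in(z0,z1) for sx,sy in((1,1),(1,-1),(-1,-1),(-1,1))])
for cam in('top','side'):
    r=bot.read_camera(cam); x0,y0=(270,140) if cam=='top' else (250,120)
    for yaw in (0.0,0.03):
        im=cv2.resize(r['color'][y0:y0+120,x0:x0+160,::-1],None,fx=5,fy=5,interpolation=cv2.INTER_CUBIC)
        rc=np.array([.598,-.0185]); R=np.array([[np.cos(yaw),-np.sin(yaw)],[np.sin(yaw),np.cos(yaw)]])
        for off in(83,-83):
            b=box(rc+R@[0,off/1000],yaw,.076,.014,.0,.07)
            q=((proj(r,b)-[x0,y0]+.5)*5).astype(int)
            cv2.polylines(im,[q[4:]],1,(255,255,255),1); cv2.polylines(im,[q[:4]],1,(0,255,255),1)
        b=box([.542,-.260],-.0+.2,.05,.024,0,.07);q=((proj(r,b)-[x0,y0]+.5)*5).astype(int)
        cv2.polylines(im,[q[4:]],1,(255,255,255),1); cv2.polylines(im,[q[:4]],1,(0,255,255),1)
        cv2.imwrite(f'pics/{cam}_ov{int(yaw*100)}.png',im)
E
```

```text
[0.5992 0.0629 0.07  ]
[ 0.5978 -0.1026  0.07  ]
lip [0.5648 0.0562 0.024 ]
lip [ 0.5642 -0.094   0.024 ]
blue [ 0.5974 -0.0022] yaw -0.039 [0.0228 0.0498]
blue [ 0.5977 -0.0329] yaw -0.029 [0.0252 0.052 ]
blue [ 0.5427 -0.2611] yaw 0.171 [0.0239 0.05  ]
```

View pics/top_ov0.png

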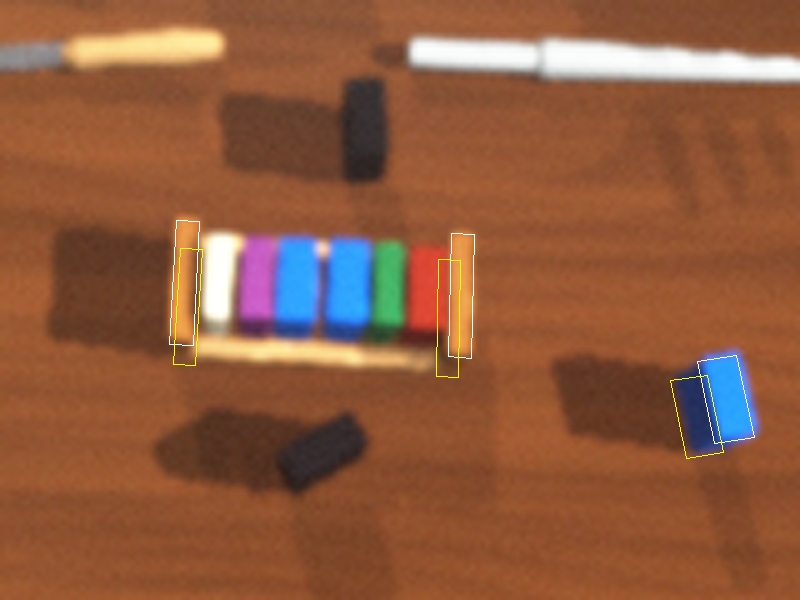

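View pics/side_ov0.png

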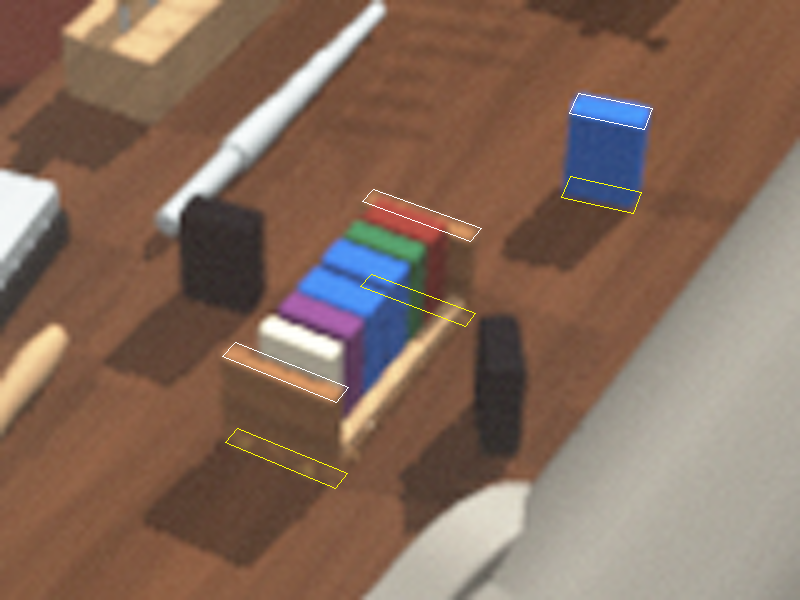

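View pics/top_ov3.png

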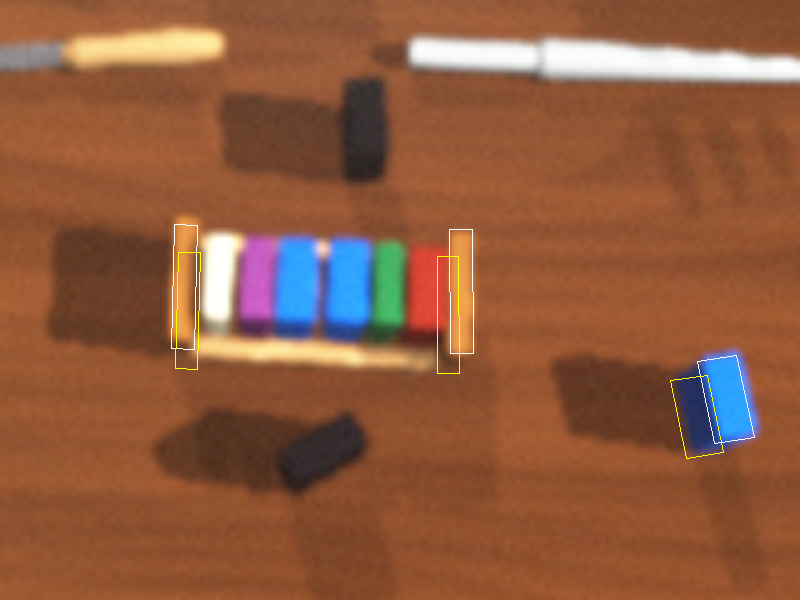

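step_arm --pt "0.02 -0.033 0 0 0 -6 -0.55" --pt "0.04 -0.066 0 0 0 -12 -0.55" --pt "0.06 -0.099 0 0 0 -18 -0.55" --pt "0.08 -0.132 0 0 0 -24 -0.55" --pt "0.1 -0.165 0 0 0 -30 -0.55" --pt "0.12 -0.198 0 0 0 -36 -0.55" --pt "0.14 -0.231 0 0 0 -42 -0.55" --pt "0.16 -0.264 0 0 0 -48 -0.55" --pt "0.18 -0.297 0 0 0 -54 -0.55" --pt "0.2 -0.33 0 0 0 -60 -0.55" --force 20

```text
t: 3.98
eef_pos: [0.4097, 0.3102, 0.2317]
tool_rot: [-0.0, 0.632, 0.775, 0.0]
contact_force: [1.2, 0.8, -0.8]
gripper_width: 0.776
```

step_arm --pt "0.023 -0.038 -0.005 0 0 -2 -0.55" --pt "0.046 -0.077 -0.015 0 0 -4 -0.55" --pt "0.07 -0.115 -0.025 0 0 -6 -0.55" --pt "0.094 -0.154 -0.04 0 0 -8 -0.55" --pt "0.118 -0.193 -0.05 0 0 -10 -0.55" --pt "0.142 -0.232 -0.06 0 0 -12 -0.55" --pt "0.166 -0.271 -0.07 0 0 -12 -0.55" --pt "0.189 -0.315 -0.08 0 0 -12 -0.55" --pt "0.189 -0.315 -0.08 0 0 -12 -0.55" --pt "0.189 -0.315 -0.08 0 0 -12 -0.55"

```text
t: 4.82
eef_pos: [0.5999, -0.013, 0.1507]
tool_rot: [0.002, 0.711, 0.703, -0.001]
contact_force: [-0.4, -1.6, 0.2]
gripper_width: 0.78
```

```bash
python3 - <<'E'
from h import *
o=bot.get_obs(); print(o['eef_pos'],o['tool_rot'],o['contact_force'],o['gripper_width'])
r=shot('side','pics/s1.png');r2=shot('top','pics/t1.png')
print(proj(r,o['eef_pos']),proj(r2,o['eef_pos']))
a=r['color'][:,:,::-1];cv2.imwrite('pics/s1c.png',cv2.resize(a[90:240,230:430],None,fx=4,fy=4,interpolation=cv2.INTER_CUBIC))
E
```

```text
[ 0.59992544 -0.01295657  0.15065923] [ 0.00246862  0.71099721  0.70318908 -0.0014102 ] [-0.4415013  -1.61516375  0.2313469 ] 0.7796492361738936
[[319.6683826  157.22601817]] [[333.4524855  190.22449717]]
```

View pics/s1c.png

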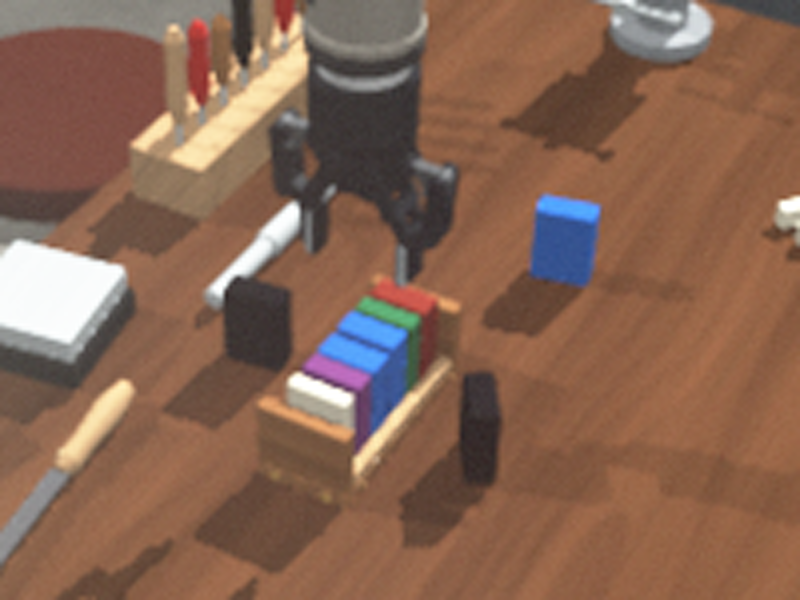

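View pics/t1.png

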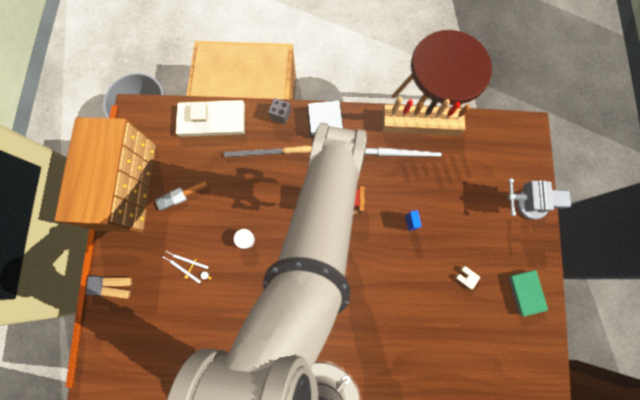

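```bash
python3 - <<'E'
from h import *
o=bot.get_obs(); print(o['t'],o['eef_pos'],o['tool_rot'],o['contact_force'])
from scipy.spatial.transform import Rotation as R
q=o['tool_rot'];m=R.from_quat([q[1],q[2],q[3],q[0]]).as_matrix();print(m)
E
```

```text
4.9167 [ 0.59821548 -0.0057777   0.15090419] [ 2.19697364e-04  7.08937214e-01  7.05271338e-01 -5.63463220e-04] [-0.88129022  0.92234399 -0.06205343]
[[ 5.18404424e-03  9.99986443e-01 -4.89027583e-04]
 [ 9.99985948e-01 -5.18458269e-03 -1.10629219e-03]
 [-1.10881260e-03 -4.83285643e-04 -9.99999268e-01]]
```

step_arm --pt "0 0 -0.01 0 0 0 -0.55" --pt "0 0 -0.025 0 0 0 -0.55" --pt "0 0 -0.04 0 0 0 -0.55" --pt "0 0 -0.05 0 0 0 -0.55" --pt "0 0 -0.05 0 0 0 -0.55" --pt "0 0 -0.05 0 0 0 -0.55"

```text
t: 5.42
eef_pos: [0.5974, -0.0018, 0.1009]
tool_rot: [-0.001, 0.707, 0.708, -0.0]
contact_force: [0.4, -0.5, -0.4]
gripper_width: 0.772
```

```bash
python3 - <<'E'
from h import *
r=shot('side','pics/s2.png')
o=bot.get_obs(); print(o['eef_pos'],o['tool_rot'],o['contact_force'],o['gripper_width'])
a=r['color'][:,:,::-1];cv2.imwrite('pics/s2c.png',cv2.resize(a[120:220,250:400],None,fx=5,fy=5,interpolation=cv2.INTER_CUBIC))
E
```

```text
[ 0.59806412 -0.00224573  0.10161154] [-1.92117070e-05  7.06895502e-01  7.07317973e-01  1.82937692e-04] [ 0.40773805  0.04541873 -0.06562917] 0.7719782958564747
```

View pics/s2c.png

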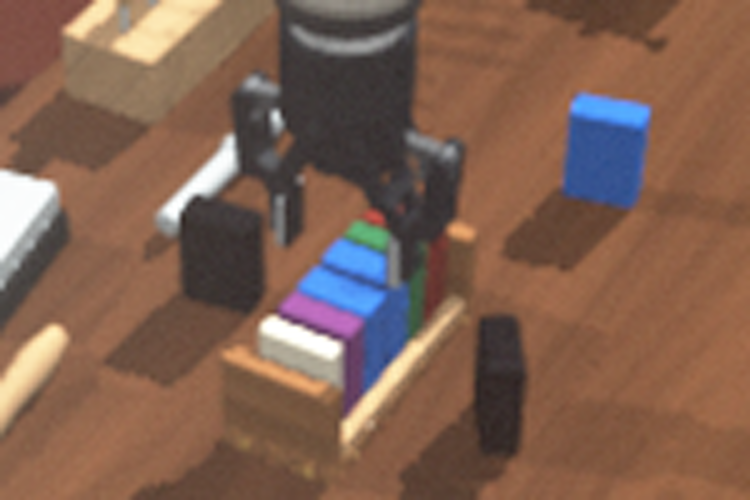

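step_arm --pt "0 -0.001 -0.01 0 0 0 -0.55" --pt "0 -0.001 -0.02 0 0 0 -0.55" --pt "0 -0.001 -0.03 0 0 0 -0.55" --pt "0 -0.001 -0.04 0 0 0 -0.55" --pt "0 -0.001 -0.05 0 0 0 -0.55" --pt "0 -0.001 -0.058 0 0 0 -0.55" --pt "0 -0.001 -0.058 0 0 0 -0.55" --pt "0 -0.001 -0.058 0 0 0 -0.55"

```text
t: 6.13
eef_pos: [0.5976, -0.0043, 0.0426]
tool_rot: [-0.0, 0.707, 0.707, -0.001]
contact_force: [-0.6, -0.8, -0.4]
gripper_width: 0.778
```

```bash
python3 - <<'E'
from h import *
r=shot('side','pics/s3.png')
o=bot.get_obs(); print(o['eef_pos'],o['tool_rot'],o['contact_force'],o['gripper_width'])
a=r['color'][:,:,::-1];cv2.imwrite('pics/s3c.png',cv2.resize(a[120:220,250:400],None,fx=5,fy=5,interpolation=cv2.INTER_CUBIC))
E
```

```text
[ 0.59806816 -0.00430524  0.04320322] [ 3.52393622e-06  7.07396585e-01  7.06816852e-01 -9.12753979e-05] [-0.66105607 -0.02289325 -0.53809851] 0.7788984520499727
```

View pics/s3c.png

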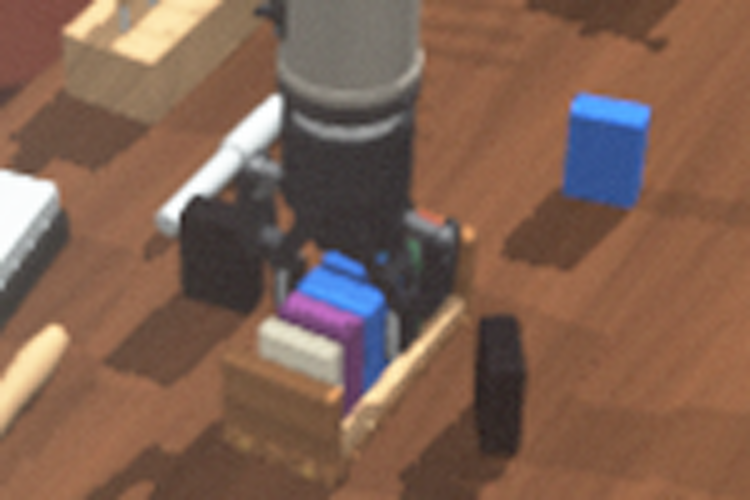

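step_arm --pt "0 0 0 0 0 0 -0.3" --pt "0 0 0 0 0 0 -0.2" --pt "0 0 0 0 0 0 0.0" --pt "0 0 0 0 0 0 0.2" --pt "0 0 0 0 0 0 0.3" --pt "0 0 0 0 0 0 0.3" --force 20

```text
t: 6.68
eef_pos: [0.5986, -0.0042, 0.044]
tool_rot: [0.0, 0.707, 0.707, 0.001]
contact_force: [-0.0, 0.5, 5.9]
gripper_width: 0.581
```

step_arm --pt "0 0 0.0005 0 0 0 0.3" --pt "0 0 0.001 0 0 0 0.3" --pt "0 0.001 0.001 0 0 0 0.3" --pt "0 0.002 0.001 0 0 0 0.3" --pt "0 0.003 0.001 0 0 0 0.3" --pt "0 0.004 0.001 0 0 0 0.3" --pt "0 0.004 0.001 0 0 0 0.3"

```text
t: 7.27
eef_pos: [0.5978, 0.0003, 0.0441]
tool_rot: [-0.0, 0.707, 0.707, -0.0]
contact_force: [0.4, 0.5, -0.4]
gripper_width: 0.583
```

step_arm --pt "0 0.001 0 0 0 0 0.3" --pt "0 0.0015 0 0 0 0 0.3" --pt "0 0.002 0 0 0 0 0.3" --pt "0 0.002 0 0 0 0 0.3"

```text
t: 7.6
eef_pos: [0.598, 0.002, 0.0443]
tool_rot: [-0.0, 0.707, 0.707, 0.0]
contact_force: [0.4, 1.4, 0.0]
gripper_width: 0.58
```

```bash
python3 - <<'E'
from h import *
r=shot('side','pics/s4.png')
o=bot.get_obs(); print(o['eef_pos'],o['tool_rot'],o['contact_force'],o['gripper_width'])
a=r['color'][:,:,::-1];cv2.imwrite('pics/s4c.png',cv2.resize(a[120:220,250:400],None,fx=5,fy=5,interpolation=cv2.INTER_CUBIC))
E
```

```text
[0.59802527 0.00193876 0.04431027] [-1.11822506e-05  7.07316107e-01  7.06897392e-01  3.71630396e-05] [-0.93072929 -0.11268412 -0.61388733] 0.5808621405336584
```

View pics/s4c.png

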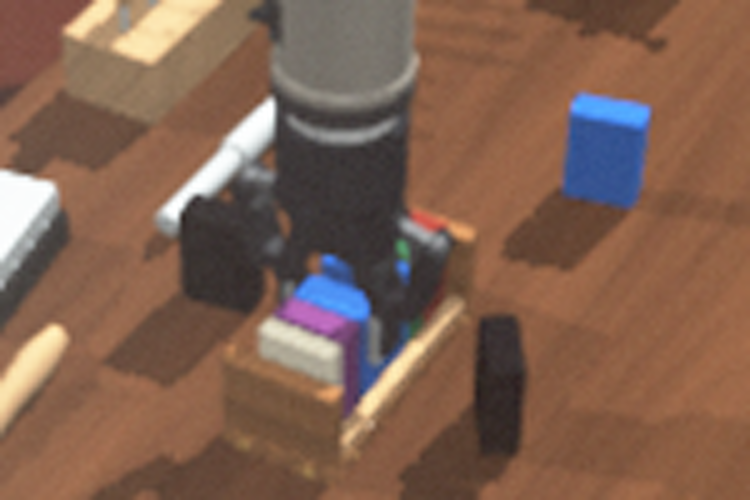

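step_arm --pt "0 0.0005 0 0 0 0 0.3" --pt "0 0.001 0 0 0 0 0.3" --pt "0 0.0015 0 0 0 0 0.3" --pt "0 0.0015 0 0 0 0 0.3"

```text
t: 7.98
eef_pos: [0.598, 0.0034, 0.0443]
tool_rot: [0.0, 0.707, 0.707, 0.0]
contact_force: [-1.0, -0.6, -1.0]
gripper_width: 0.577
```

```bash
python3 - <<'E'
from h import *
o=bot.get_obs(); print(o['eef_pos'],o['contact_force'],o['torque'])
E
```

```text
[0.5980295  0.00344605 0.04430664] [-1.03860055 -0.60447772 -1.01880681] [-0.07854779 -0.01570502 -0.0044668 ]
```

step_arm --pt "0 0.0005 0 0 0 0 0.3" --pt "0 0.001 0 0 0 0 0.3" --pt "0 0.001 0 0 0 0 0.3"

```text
t: 8.23
eef_pos: [0.598, 0.0043, 0.0443]
tool_rot: [0.0, 0.707, 0.707, -0.0]
contact_force: [0.7, -1.2, -0.7]
gripper_width: 0.58
```

```bash
python3 - <<'E'
from h import *
o=bot.get_obs(); print(o['eef_pos'],o['contact_force'],o['torque'])
E
```

```text
[0.59801435 0.00431969 0.04432684] [ 0.7308292  -1.18203619 -0.71413237] [-0.15819628  0.02663067  0.0059103 ]
```

step_arm --pt "0 0.0005 0 0 0 0 0.3" --pt "0 0.001 0 0 0 0 0.3" --pt "0 0.001 0 0 0 0 0.3"

```text
t: 8.48
eef_pos: [0.598, 0.0054, 0.0443]
tool_rot: [0.0, 0.707, 0.707, 0.0]
contact_force: [-1.0, -0.6, -0.4]
gripper_width: 0.582
```

step_arm --pt "0 0.0005 0 0 0 0 0.3" --pt "0 0.001 0 0 0 0 0.3" --pt "0 0.001 0 0 0 0 0.3"

```text
t: 8.73
eef_pos: [0.598, 0.0064, 0.0443]
tool_rot: [0.0, 0.707, 0.707, 0.0]
contact_force: [0.0, -1.5, -0.0]
gripper_width: 0.58
```

step_arm --pt "0 0.0005 0 0 0 0 0.3" --pt "0 0.001 0 0 0 0 0.3" --pt "0 0.001 0 0 0 0 0.3"

```text
t: 8.98
eef_pos: [0.598, 0.0075, 0.0443]
tool_rot: [-0.0, 0.707, 0.707, 0.0]
contact_force: [0.0, -1.1, -0.6]
gripper_width: 0.584
```

```bash
python3 - <<'E'
from h import *
r=shot('side','pics/s5.png')
o=bot.get_obs(); print(o['eef_pos'],o['contact_force'],o['torque'])
a=r['color'][:,:,::-1];cv2.imwrite('pics/s5c.png',cv2.resize(a[150:220,280:370],None,fx=8,fy=8,interpolation=cv2.INTER_CUBIC))
E
```

```text
[0.59800098 0.00744467 0.04431955] [ 0.07637942 -1.47554185  0.44369449] [-0.21309018 -0.04786979 -0.01710745]
```

View pics/s5c.png

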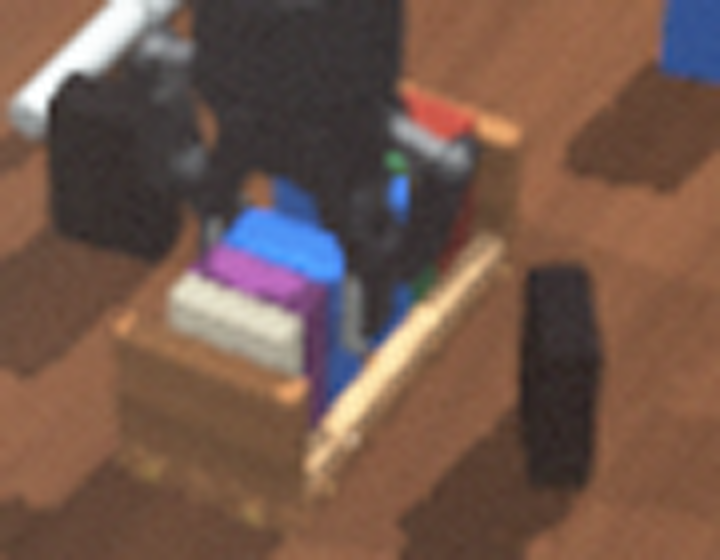

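step_arm --pt "0 0.0005 0 0 0 0 0.3" --pt "0 0.001 0 0 0 0 0.3" --pt "0 0.001 0 0 0 0 0.3"

```text
t: 9.28
eef_pos: [0.598, 0.0085, 0.0443]
tool_rot: [-0.0, 0.707, 0.707, 0.0]
contact_force: [-1.3, -0.8, 0.2]
gripper_width: 0.578
```

step_arm --pt "0 0.0005 0 0 0 0 0.3" --pt "0 0.001 0 0 0 0 0.3" --pt "0 0.001 0 0 0 0 0.3"

```text
t: 9.53
eef_pos: [0.598, 0.0095, 0.0443]
tool_rot: [-0.0, 0.707, 0.707, 0.0]
contact_force: [0.1, -1.5, -0.7]
gripper_width: 0.578
```

step_arm --pt "0 0.0005 0 0 0 0 0.3" --pt "0 0.0005 0 0 0 0 0.3" --pt "0 0.0005 0 0 0 0 0.3"

```text
t: 9.78
eef_pos: [0.598, 0.01, 0.0443]
tool_rot: [-0.0, 0.707, 0.707, 0.0]
contact_force: [0.1, -0.4, -0.1]
gripper_width: 0.586
```

step_arm --pt "0 0.0005 0 0 0 0 0.3" --pt "0 0.0005 0 0 0 0 0.3" --pt "0 0.0005 0 0 0 0 0.3"

```text
t: 10.03
eef_pos: [0.598, 0.0101, 0.0443]
tool_rot: [0.0, 0.707, 0.707, -0.0]
contact_force: [-0.0, -2.1, -0.7]
gripper_width: 0.58
```

step_arm --pt "0 0.0005 0 0 0 0 0.3" --pt "0 0.0005 0 0 0 0 0.3" --pt "0 0.0005 0 0 0 0 0.3"

```text
t: 10.28
eef_pos: [0.5979, 0.0102, 0.0443]
tool_rot: [0.0, 0.708, 0.707, -0.0]
contact_force: [-0.9, -4.1, -0.5]
gripper_width: 0.582
```

```bash
python3 - <<'E'
from h import *
r=shot('side','pics/s6.png')
o=bot.get_obs(); print(o['eef_pos'],o['contact_force'],o['torque'])
a=r['color'][:,:,::-1];cv2.imwrite('pics/s6c.png',cv2.resize(a[150:220,280:370],None,fx=8,fy=8,interpolation=cv2.INTER_CUBIC))
E
```

```text
[0.59796387 0.01019195 0.04432297] [-0.01986366 -4.36002451 -0.94762986] [-0.88204223  0.02472502 -0.04745984]
```

View pics/s6c.png

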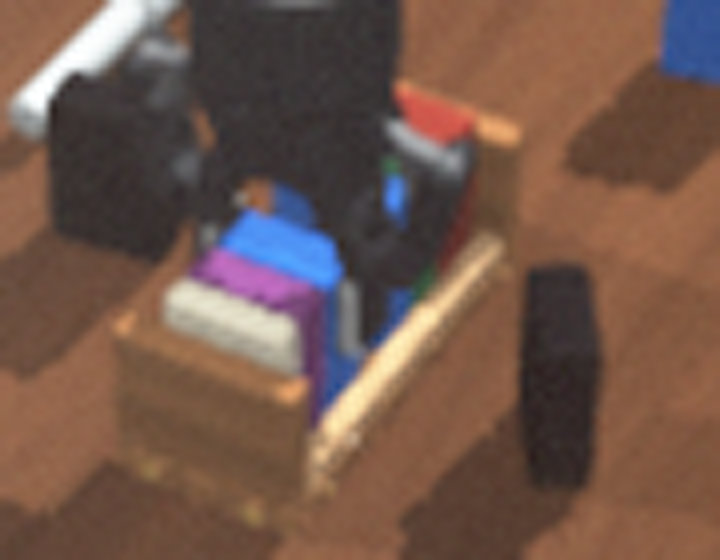

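step_arm --pt "0 -0.0005 0 0 0 0 0.3" --pt "0 -0.001 0 0 0 0 0.3" --pt "0 -0.001 0 0 0 0 0.3" --pt "0 -0.001 0 0 0 0 0.0" --pt "0 -0.001 0 0 0 0 -0.3" --pt "0 -0.001 0 0 0 0 -0.55" --pt "0 -0.001 0 0 0 0 -0.55" --pt "0 -0.001 0.01 0 0 0 -0.55" --pt "0 -0.001 0.035 0 0 0 -0.55" --pt "0 -0.001 0.06 0 0 0 -0.55"

```text
t: 11.17
eef_pos: [0.5972, 0.0099, 0.1048]
tool_rot: [-0.001, 0.707, 0.707, -0.001]
contact_force: [0.1, 0.1, 0.4]
gripper_width: 0.772
```

```bash
python3 - <<'E'
from h import *
r=shot('side','pics/s7.png')
o=bot.get_obs(); print(o['eef_pos'],o['contact_force'],o['gripper_width'])
a=r['color'][:,:,::-1];cv2.imwrite('pics/s7c.png',cv2.resize(a[140:220,270:370],None,fx=7,fy=7,interpolation=cv2.INTER_CUBIC))
for ce,ar,re in blobs(r['color'],'blue'): print(ce,ar,at_z(r,*ce,.082))
E
```

```text
[0.60072247 0.00972939 0.11026459] [2.08988048 0.33136382 3.35266514] 0.7750109322275389
[629.13362069  44.95905172] 464 [-0.15278565 -1.49697409  0.082     ]
[371.74193548 142.19354839] 62 [ 0.53495279 -0.24250772  0.082     ]
[320.03636364 171.56363636] 55 [ 0.60674715 -0.02950338  0.082     ]
[316.82022472 180.93258427] 89 [0.59400371 0.01231434 0.082     ]
```

View pics/s7c.png

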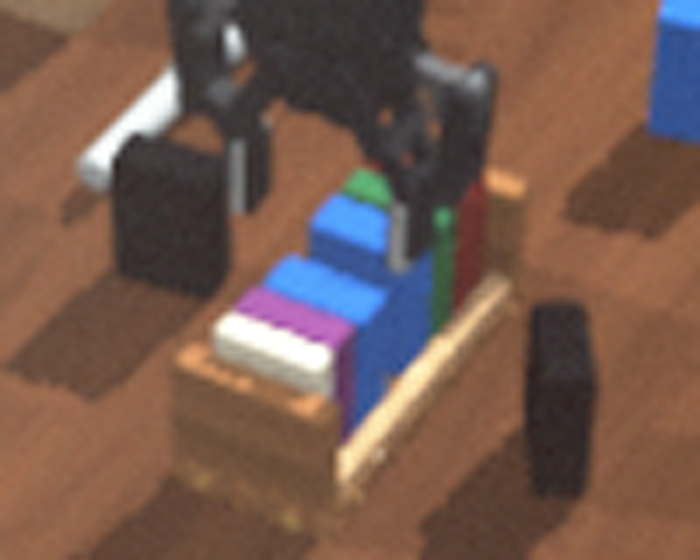

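```bash
python3 - <<'E'
from h import *
r=bot.read_camera('side')
for p in [(182,293),(250,308)]: print(at_z(r,250+p[0]/5,120+p[1]/5,0).round(3))
for p in [(190,203),(262,212),(205,195),(262,200)]: print('t',at_z(r,250+p[0]/5,120+p[1]/5,.07).round(3))
r=bot.read_camera('top')
for p in [(348,78),(384,78),(384,155),(345,155)]: print('T',at_z(r,270+p[0]/5,140+p[1]/5,.07).round(3))
for p in [(345,180),(380,180)]: print('B',at_z(r,270+p[0]/5,140+p[1]/5,.0).round(3))
print(bot.get_obs()['eef_pos'])
E
```

```text
[ 0.729 -0.03   0.   ]
[ 0.684 -0.039  0.   ]
t [ 0.725 -0.037  0.07 ]
t [ 0.682 -0.053  0.07 ]
t [ 0.721 -0.049  0.07 ]
t [ 0.688 -0.063  0.07 ]
T [ 0.73 -0.03  0.07]
T [ 0.731 -0.053  0.07 ]
T [ 0.682 -0.054  0.07 ]
T [ 0.68 -0.03  0.07]
B [ 0.685 -0.034  0.   ]
B [ 0.686 -0.057  0.   ]
[0.59974911 0.01006335 0.10690265]
```

step_arm --pt "0 -0.01 0 0 0 0 -0.55" --pt "0 -0.02 0 0 0 0 -0.55" --pt "0 -0.03 0 0 0 0 -0.55" --pt "0 -0.037 0 0 0 0 -0.55" --pt "0 -0.04 0 0 0 0 -0.55" --pt "0 -0.04 0 0 0 0 -0.55" --pt "0 -0.04 0 0 0 0 -0.55" --pt "0 -0.04 0 0 0 0 -0.55"

```text
t: 11.98
eef_pos: [0.598, -0.0296, 0.1041]
tool_rot: [-0.0, 0.707, 0.707, 0.0]
contact_force: [-0.4, 0.1, 0.2]
gripper_width: 0.776
```

```bash
python3 - <<'E'
from h import *
r=shot('side','pics/s8.png')
o=bot.get_obs(); print(o['eef_pos'],o['contact_force'],o['gripper_width'])
a=r['color'][:,:,::-1];cv2.imwrite('pics/s8c.png',cv2.resize(a[130:210,270:370],None,fx=7,fy=7,interpolation=cv2.INTER_CUBIC))
E
```

```text
[ 0.59798944 -0.02947705  0.10415825] [ 0.33220212  0.8167758  -0.10950891] 0.7787805499312589
```

View pics/s8c.png

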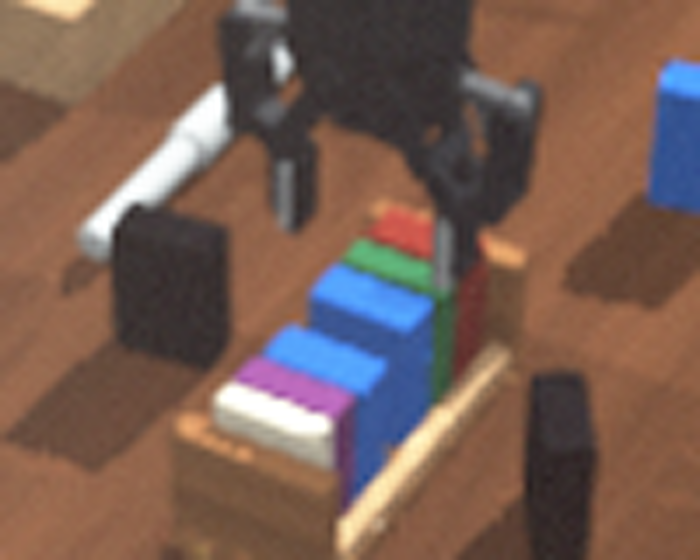

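step_arm --pt "0 0 -0.01 0 0 0 -0.55" --pt "0 0 -0.02 0 0 0 -0.55" --pt "0 0 -0.03 0 0 0 -0.55" --pt "0 0 -0.04 0 0 0 -0.55" --pt "0 0 -0.05 0 0 0 -0.55" --pt "0 0 -0.059 0 0 0 -0.55" --pt "0 0 -0.059 0 0 0 -0.55" --pt "0 0 -0.059 0 0 0 -0.3" --pt "0 0 -0.059 0 0 0 -0.2"

```text
t: 12.78
eef_pos: [0.5985, -0.0303, 0.0456]
tool_rot: [0.0, 0.707, 0.707, 0.0]
contact_force: [-0.3, -0.2, -0.1]
gripper_width: 0.601
```

step_arm --pt "0 0 0 0 0 0 0" --pt "0 0 0.0005 0 0 0 0.2" --pt "0 0 0.001 0 0 0 0.3" --pt "0 0 0.001 0 0 0 0.3" --pt "0 0 0.001 0 0 0 0.3" --force 20

```text
t: 13.2
eef_pos: [0.598, -0.0301, 0.0465]
tool_rot: [0.0, 0.707, 0.707, 0.0]
contact_force: [-0.4, -0.4, -1.9]
gripper_width: 0.583
```

step_arm --pt "0 -0.0005 -0.0003 0 0 0 0.3" --pt "0 -0.0012 -0.0003 0 0 0 0.3" --pt "0 -0.002 -0.0003 0 0 0 0.3" --pt "0 -0.003 -0.0003 0 0 0 0.3" --pt "0 -0.0035 -0.0003 0 0 0 0.3" --pt "0 -0.0035 -0.0003 0 0 0 0.3"

```text
t: 13.7
eef_pos: [0.598, -0.0339, 0.046]
tool_rot: [0.0, 0.707, 0.707, -0.0]
contact_force: [-0.0, 0.0, -1.1]
gripper_width: 0.58
```

step_arm --pt "0 -0.0005 0 0 0 0 0.3" --pt "0 -0.001 0 0 0 0 0.3" --pt "0 -0.001 0 0 0 0 0.3"

```text
t: 13.95
eef_pos: [0.598, -0.0347, 0.046]
tool_rot: [0.0, 0.707, 0.707, -0.0]
contact_force: [-0.2, 0.8, -0.2]
gripper_width: 0.581
```

step_arm --pt "0 -0.0005 0 0 0 0 0.3" --pt "0 -0.001 0 0 0 0 0.3" --pt "0 -0.001 0 0 0 0 0.3"

```text
t: 14.2
eef_pos: [0.598, -0.0358, 0.046]
tool_rot: [0.0, 0.707, 0.707, -0.0]
contact_force: [-0.7, 0.3, -1.4]
gripper_width: 0.585
```

step_arm --pt "0 -0.0005 0 0 0 0 0.3" --pt "0 -0.0005 0 0 0 0 0.3" --pt "0 -0.0005 0 0 0 0 0.3"

```text
t: 14.45
eef_pos: [0.598, -0.0361, 0.046]
tool_rot: [-0.0, 0.707, 0.707, 0.0]
contact_force: [0.4, 1.0, -1.0]
gripper_width: 0.582
```

step_arm --pt "0 -0.0005 0 0 0 0 0.3" --pt "0 -0.0005 0 0 0 0 0.3" --pt "0 -0.0005 0 0 0 0 0.3"

```text
t: 14.7
eef_pos: [0.598, -0.0366, 0.046]
tool_rot: [-0.0, 0.707, 0.707, 0.0]
contact_force: [-0.8, 1.0, -0.8]
gripper_width: 0.584
```

step_arm --pt "0 -0.0005 0 0 0 0 0.3" --pt "0 -0.0005 0 0 0 0 0.3" --pt "0 -0.0005 0 0 0 0 0.3"

```text
t: 14.95
eef_pos: [0.598, -0.0372, 0.046]
tool_rot: [0.0, 0.707, 0.707, 0.0]
contact_force: [0.5, -0.1, -0.3]
gripper_width: 0.583
```

step_arm --pt "0 -0.0005 0 0 0 0 0.3" --pt "0 -0.0005 0 0 0 0 0.3" --pt "0 -0.0005 0 0 0 0 0.3"

```text
t: 15.2
eef_pos: [0.598, -0.0372, 0.046]
tool_rot: [-0.0, 0.707, 0.707, 0.0]
contact_force: [0.3, 2.5, -1.2]
gripper_width: 0.581
```

step_arm --pt "0 -0.0005 0 0 0 0 0.3" --pt "0 -0.0005 0 0 0 0 0.3" --pt "0 -0.0005 0 0 0 0 0.3"

```text
t: 15.45
eef_pos: [0.598, -0.0373, 0.046]
tool_rot: [-0.0, 0.707, 0.707, 0.0]
contact_force: [0.1, 5.6, 0.1]
gripper_width: 0.581
```

step_arm --pt "0 0.0005 0 0 0 0 0.3" --pt "0 0.001 0 0 0 0 0.3" --pt "0 0.001 0 0 0 0 0.3" --pt "0 0.001 0 0 0 0 0.0" --pt "0 0.001 0 0 0 0 -0.3" --pt "0 0.001 0 0 0 0 -0.55" --pt "0 0.001 0 0 0 0 -0.55" --pt "0 0.001 0.01 0 0 0 -0.55" --pt "0 0.001 0.035 0 0 0 -0.55" --pt "0 0.001 0.06 0 0 0 -0.55"

```text
t: 16.28
eef_pos: [0.5972, -0.0377, 0.1065]
tool_rot: [-0.0, 0.708, 0.707, -0.001]
contact_force: [0.6, -0.8, 0.6]
gripper_width: 0.772
```

step_arm --pt "0 0 0.02 0 0 0 -0.55" --pt "-0.003 -0.02 0.04 0 0 1 -0.55" --pt "-0.01 -0.045 0.05 0 0 3 -0.55" --pt "-0.018 -0.075 0.05 0 0 4 -0.55" --pt "-0.026 -0.11 0.05 0 0 6 -0.55" --pt "-0.034 -0.145 0.05 0 0 8 -0.55" --pt "-0.042 -0.18 0.05 0 0 10 -0.55" --pt "-0.05 -0.21 0.05 0 0 11 -0.55" --pt "-0.055 -0.223 0.05 0 0 11 -0.55" --pt "-0.055 -0.223 0.05 0 0 11 -0.55"

```text
t: 17.12
eef_pos: [0.5407, -0.2653, 0.157]
tool_rot: [0.001, 0.639, 0.769, -0.001]
contact_force: [0.1, 0.5, 1.2]
gripper_width: 0.773
```

```bash
python3 - <<'E'
from h import *
r=shot('side','pics/s9.png');r2=shot('top','pics/t9.png')
o=bot.get_obs(); print(o['t'],o['eef_pos'],o['tool_rot'],o['contact_force'],o['gripper_width'])
a=r['color'][:,:,::-1];cv2.imwrite('pics/s9c.png',cv2.resize(a[100:220,270:430],None,fx=5,fy=5,interpolation=cv2.INTER_CUBIC))
a=r2['color'][:,:,::-1];cv2.imwrite('pics/t9c.png',cv2.resize(a[140:260,270:430],None,fx=5,fy=5,interpolation=cv2.INTER_CUBIC))
for q in(r,r2):
  for k in ['blue','purple','white','green','red']:
    for ce,ar,re in blobs(q['color'],k):
      P=at_z(q,*ce,.082)
      if .56<P[0]<.65 and abs(P[1]+.02)<.1: print(k,ce.round(1),ar,P.round(4))
E
```

```text
17.2167 [ 0.54303414 -0.25999378  0.15639272] [3.77332221e-05 6.36834517e-01 7.71000451e-01 3.18326222e-04] [0.71265961 0.62501924 0.01302657] 0.7740722528744531
blue [324.2 171.7] 72 [ 0.5958 -0.0354  0.082 ]
blue [316.1 180.9] 74 [0.5958 0.0134 0.082 ]
purple [308.9 183.8] 30 [0.6075 0.0349 0.082 ]
white [307.4 188.1] 37 [0.6021 0.0531 0.082 ]
blue [324. 196.] 105 [0.5977 0.0121 0.082 ]
blue [341.1 197. ] 103 [ 0.597  -0.0385  0.082 ]
purple [317.  194.8] 79 [0.6003 0.0328 0.082 ]
white [311.2 193.4] 50 [0.6037 0.0503 0.082 ]
green [348.5 196.8] 58 [ 0.5988 -0.0605  0.082 ]
red [355.7 195.3] 36 [ 0.6043 -0.0817  0.082 ]
```

View pics/s9c.png

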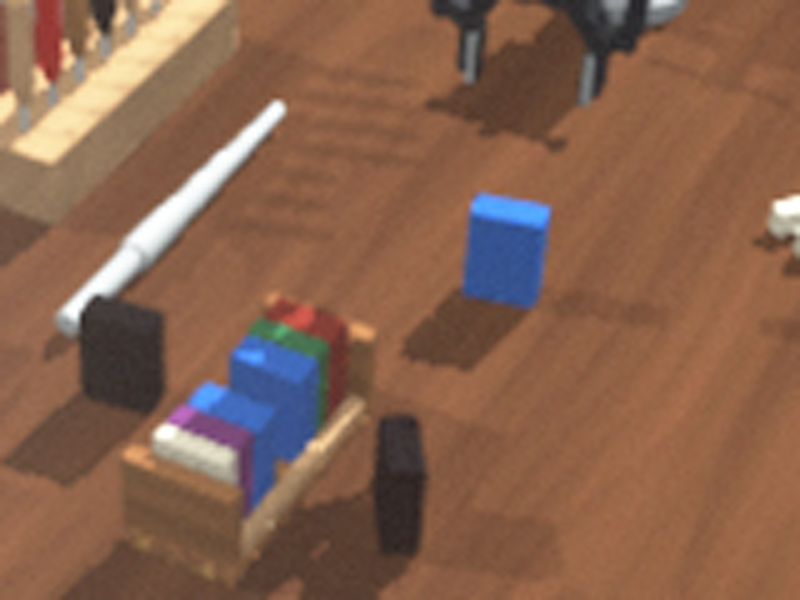

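View pics/t9c.png

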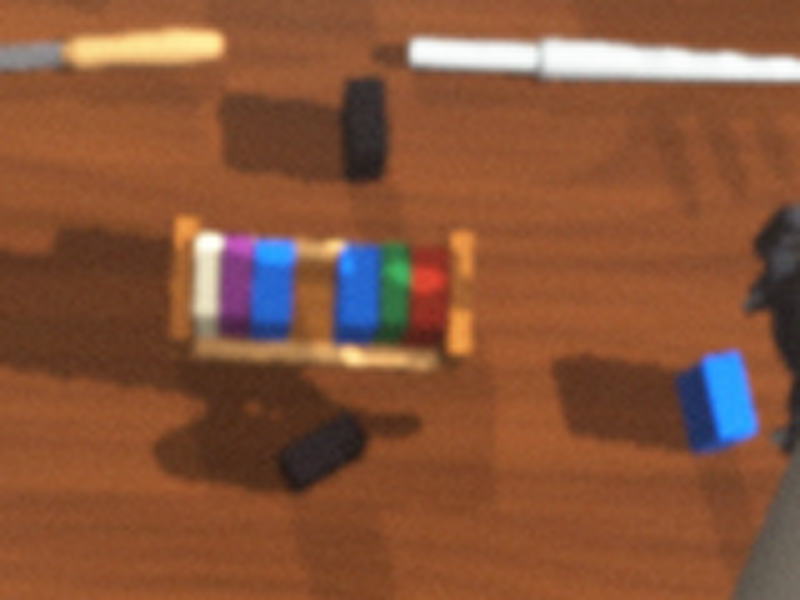

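step_arm --pt "0 0 -0.015 0 0 0 -0.55" --pt "0 0 -0.035 0 0 0 -0.55" --pt "0 0 -0.055 0 0 0 -0.55" --pt "0 0 -0.07 0 0 0 -0.55" --pt "0 0 -0.085 0 0 0 -0.55" --pt "0 0 -0.1 0 0 0 -0.55" --pt "0 0 -0.112 0 0 0 -0.55" --pt "0 0 -0.12 0 0 0 -0.55" --pt "0 0 -0.122 0 0 0 -0.55" --pt "0 0 -0.122 0 0 0 -0.55"

```text
t: 18.05
eef_pos: [0.5431, -0.2593, 0.0337]
tool_rot: [-0.0, 0.636, 0.772, 0.0]
contact_force: [0.5, -0.7, 0.6]
gripper_width: 0.774
```

```bash
python3 - <<'E'
from h import *
r=shot('side','pics/s10.png')
o=bot.get_obs(); print(o['t'],o['eef_pos'],o['tool_rot'],o['contact_force'],o['gripper_width'])
a=r['color'][:,:,::-1];cv2.imwrite('pics/s10c.png',cv2.resize(a[90:210,310:430],None,fx=5,fy=5,interpolation=cv2.INTER_CUBIC))
E
```

```text
18.1 [ 0.54344415 -0.25983046  0.0342806 ] [1.27192842e-04 6.36137706e-01 7.71575520e-01 1.41167132e-04] [-0.04823418  1.17601337  0.2996084 ] 0.7733417626177514
```

View pics/s10c.png

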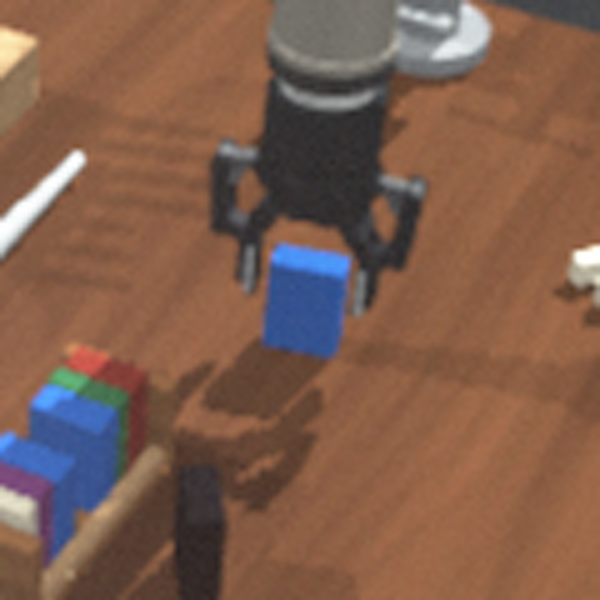

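step_arm --pt "0 0 0 0 0 0 -0.3" --pt "0 0 0 0 0 0 -0.2" --pt "0 0 0 0 0 0 0" --pt "0 0 0.0005 0 0 0 0.2" --pt "0 0 0.001 0 0 0 0.3" --pt "0 0 0.001 0 0 0 0.3" --pt "0 0 0.001 0 0 0 0.3" --force 25

```text
t: 18.68
eef_pos: [0.5429, -0.2601, 0.035]
tool_rot: [-0.0, 0.636, 0.771, 0.0]
contact_force: [-0.7, 0.3, 0.8]
gripper_width: 0.581
```

step_arm --pt "0 0 0.005 0 0 0 0.3" --pt "0 0 0.015 0 0 0 0.3" --pt "0 0 0.03 0 0 0 0.3" --pt "0 0 0.05 0 0 0 0.3" --pt "0 0 0.07 0 0 0 0.3" --pt "0 0 0.09 0 0 0 0.3" --pt "0 0 0.1 0 0 0 0.3" --pt "0 0 0.1 0 0 0 0.3" --pt "0 0 0.1 0 0 0 0.3" --pt "0 0 0.1 0 0 0 0.3"

```text
t: 19.52
eef_pos: [0.5424, -0.2596, 0.134]
tool_rot: [-0.001, 0.636, 0.772, -0.0]
contact_force: [-0.7, 0.3, -1.2]
gripper_width: 0.582
```

```bash
python3 - <<'E'
from h import *
r=shot('side','pics/s11.png')
o=bot.get_obs(); print(o['t'],o['eef_pos'],o['tool_rot'],o['contact_force'],o['gripper_width'])
a=r['color'][:,:,::-1];cv2.imwrite('pics/s11c.png',cv2.resize(a[60:180,310:430],None,fx=5,fy=5,interpolation=cv2.INTER_CUBIC))
E
```

```text
19.5667 [ 0.5422045  -0.25963852  0.13377429] [-1.03738888e-03  6.36258055e-01  7.71475528e-01 -3.47413692e-04] [ 0.40793805  0.02460565 -1.82444296] 0.5824084372102301
```

View pics/s11c.png

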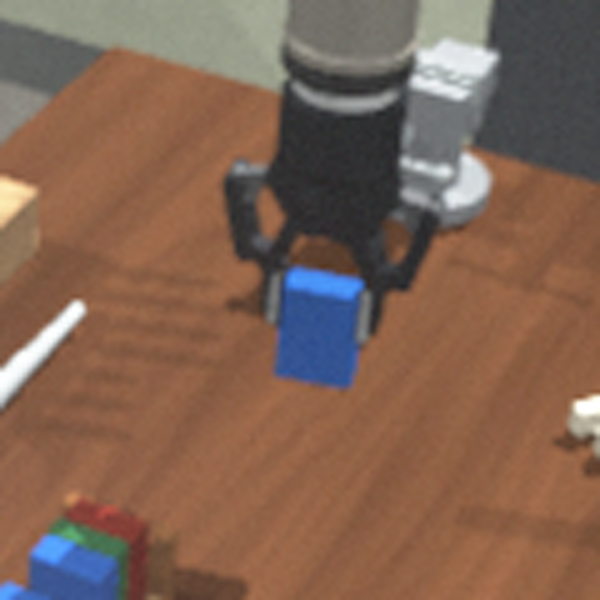

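step_arm --pt "0.003 0.012 0.005 0 0 0 0.3" --pt "0.008 0.035 0.01 0 0 -1 0.3" --pt "0.014 0.062 0.01 0 0 -3 0.3" --pt "0.021 0.092 0.01 0 0 -4 0.3" --pt "0.028 0.124 0.01 0 0 -6 0.3" --pt "0.035 0.156 0.01 0 0 -8 0.3" --pt "0.042 0.186 0.01 0 0 -9 0.3" --pt "0.048 0.213 0.01 0 0 -10 0.3" --pt "0.053 0.234 0.01 0 0 -11 0.3" --pt "0.055 0.245 0.01 0 0 -11 0.3"

```text
t: 20.4
eef_pos: [0.5982, -0.0099, 0.1443]
tool_rot: [-0.001, 0.706, 0.708, 0.0]
contact_force: [0.0, -0.3, -1.5]
gripper_width: 0.582
```

step_arm --pt "0 0.002 0 0 0 0 0.3" --pt "0 0.003 0 0 0 0 0.3" --pt "0 0.003 -0.003 0 0 0 0.3" --pt "0 0.003 -0.008 0 0 0 0.3" --pt "0 0.003 -0.01 0 0 0 0.3" --pt "0 0.003 -0.01 0 0 0 0.3" --pt "0 0.003 -0.01 0 0 0 0.3" --pt "0 0.003 -0.01 0 0 0 0.3"

```text
t: 21.07
eef_pos: [0.598, -0.0127, 0.135]
tool_rot: [0.0, 0.708, 0.707, -0.0]
contact_force: [0.0, 0.1, -0.2]
gripper_width: 0.579
```

```bash
python3 - <<'E'
from h import *
r=shot('side','pics/s12.png')
o=bot.get_obs(); print(o['t'],o['eef_pos'],o['tool_rot'],o['contact_force'],o['gripper_width'])
a=r['color'][:,:,::-1];cv2.imwrite('pics/s12c.png',cv2.resize(a[130:210,270:370],None,fx=7,fy=7,interpolation=cv2.INTER_CUBIC))
E
```

```text
21.1167 [ 0.59806884 -0.01252605  0.13512745] [9.51639479e-05 7.07527239e-01 7.06686063e-01 7.26121594e-05] [ 0.01051646  0.02920987 -0.77173726] 0.582891544311364
```

View pics/s12c.png

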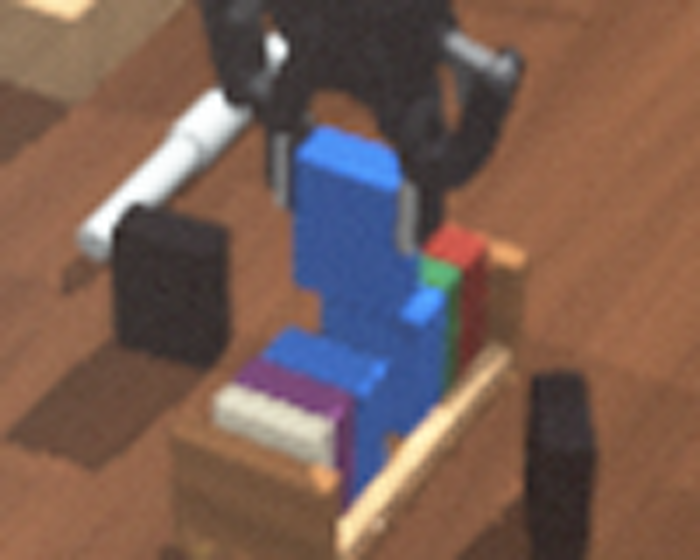

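step_arm --pt "0 0 -0.004 0 0 0 0.3" --pt "0 0 -0.008 0 0 0 0.3" --pt "0 0 -0.011 0 0 0 0.3" --pt "0 0 -0.014 0 0 0 0.3" --pt "0 0 -0.016 0 0 0 0.3" --pt "0 0 -0.016 0 0 0 0.3"

```text
t: 21.62
eef_pos: [0.5976, -0.0121, 0.1184]
tool_rot: [-0.0, 0.707, 0.707, -0.0]
contact_force: [-0.5, 0.2, -0.0]
gripper_width: 0.587
```

```bash
python3 - <<'E'
from h import *
r=shot('side','pics/s13.png')
o=bot.get_obs(); print(o['t'],o['eef_pos'],o['contact_force'])
a=r['color'][:,:,::-1];cv2.imwrite('pics/s13c.png',cv2.resize(a[140:210,280:350],None,fx=8,fy=8,interpolation=cv2.INTER_CUBIC))
E
```

```text
21.6667 [ 0.59779652 -0.0121457   0.11868993] [-0.6081408   0.27942496 -0.69923243]
```

View pics/s13c.png

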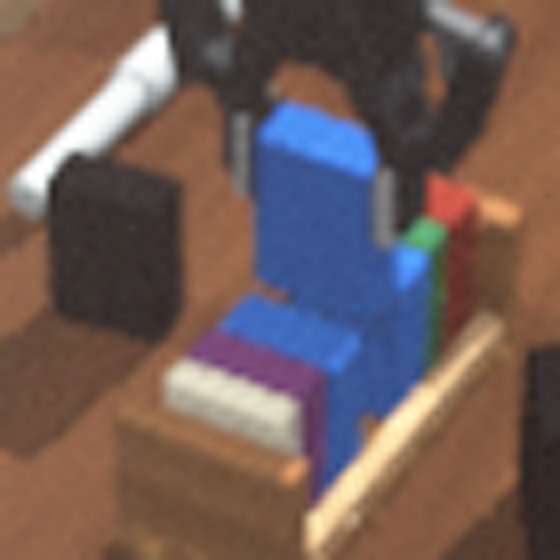

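step_arm --pt "0 0 -0.0015 0 0 0 0.3" --pt "0 0 -0.003 0 0 0 0.3" --pt "0 0 -0.0045 0 0 0 0.3" --pt "0 0 -0.006 0 0 0 0.3" --pt "0 0 -0.006 0 0 0 0.3"

```text
t: 22.08
eef_pos: [0.5978, -0.0121, 0.1127]
tool_rot: [-0.0, 0.707, 0.707, -0.0]
contact_force: [-0.0, -0.1, -0.5]
gripper_width: 0.581
```

step_arm --pt "0 0 -0.0015 0 0 0 0.3" --pt "0 0 -0.003 0 0 0 0.3" --pt "0 0 -0.0045 0 0 0 0.3" --pt "0 0 -0.006 0 0 0 0.3" --pt "0 0 -0.006 0 0 0 0.3"

```text
t: 22.5
eef_pos: [0.5978, -0.0121, 0.1066]
tool_rot: [-0.0, 0.707, 0.707, -0.0]
contact_force: [0.4, 0.0, -0.6]
gripper_width: 0.586
```

```bash
python3 - <<'E'
from h import *
r=shot('side','pics/s14.png')
o=bot.get_obs(); print(o['t'],o['eef_pos'],o['contact_force'],o['torque'])
a=r['color'][:,:,::-1];cv2.imwrite('pics/s14c.png',cv2.resize(a[140:210,280:350],None,fx=8,fy=8,interpolation=cv2.INTER_CUBIC))
E
```

```text
22.55 [ 0.59782257 -0.01214827  0.10678015] [-0.95914527 -0.00680337 -0.71094972] [-0.00967523  0.02163699 -0.03173309]
```

View pics/s14c.png

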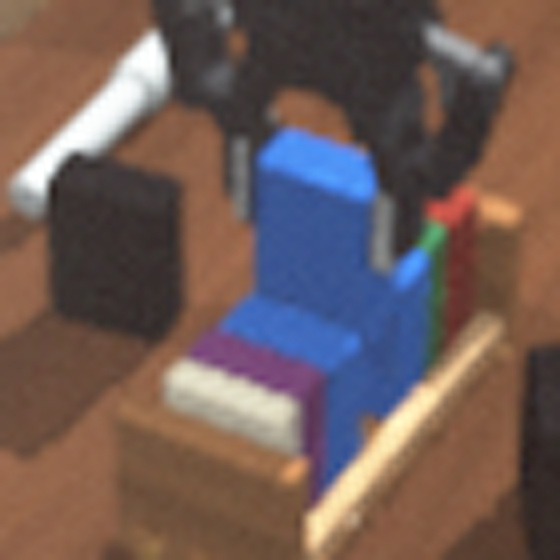

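step_arm --pt "0 0 -0.002 0 0 0 0.3" --pt "0 0 -0.004 0 0 0 0.3" --pt "0 0 -0.006 0 0 0 0.3" --pt "0 0 -0.008 0 0 0 0.3" --pt "0 0 -0.01 0 0 0 0.3" --pt "0 0 -0.012 0 0 0 0.3"

```text
t: 23.05
eef_pos: [0.598, -0.0122, 0.0948]
tool_rot: [-0.0, 0.707, 0.707, -0.0]
contact_force: [0.5, -0.6, -0.7]
gripper_width: 0.584
```

step_arm --pt "0 0 -0.002 0 0 0 0.3" --pt "0 0 -0.004 0 0 0 0.3" --pt "0 0 -0.006 0 0 0 0.3" --pt "0 0 -0.008 0 0 0 0.3" --pt "0 0 -0.01 0 0 0 0.3" --pt "0 0 -0.012 0 0 0 0.3"

```text
t: 23.55
eef_pos: [0.598, -0.0121, 0.0828]
tool_rot: [-0.0, 0.707, 0.707, 0.0]
contact_force: [-0.1, -0.4, -1.0]
gripper_width: 0.584
```

step_arm --pt "0 0 -0.002 0 0 0 0.3" --pt "0 0 -0.004 0 0 0 0.3" --pt "0 0 -0.006 0 0 0 0.3" --pt "0 0 -0.008 0 0 0 0.3" --pt "0 0 -0.01 0 0 0 0.3" --pt "0 0 -0.012 0 0 0 0.3"

```text
t: 24.05
eef_pos: [0.598, -0.0121, 0.0708]
tool_rot: [-0.0, 0.707, 0.707, 0.0]
contact_force: [-0.6, -0.3, -1.2]
gripper_width: 0.581
```

step_arm --pt "0 0 -0.002 0 0 0 0.3" --pt "0 0 -0.004 0 0 0 0.3" --pt "0 0 -0.006 0 0 0 0.3" --pt "0 0 -0.008 0 0 0 0.3" --pt "0 0 -0.01 0 0 0 0.3" --pt "0 0 -0.012 0 0 0 0.3"

```text
t: 24.55
eef_pos: [0.598, -0.0122, 0.0588]
tool_rot: [0.0, 0.707, 0.707, -0.0]
contact_force: [-0.5, 1.1, -0.6]
gripper_width: 0.583
```

```bash
python3 - <<'E'
from h import *
r=shot('side','pics/s15.png')
o=bot.get_obs(); print(o['t'],o['eef_pos'],o['contact_force'],o['torque'])
a=r['color'][:,:,::-1];cv2.imwrite('pics/s15c.png',cv2.resize(a[140:210,280:350],None,fx=8,fy=8,interpolation=cv2.INTER_CUBIC))
E
```

```text
24.6 [ 0.59774821 -0.01213304  0.05844496] [-0.28855702  0.00063134 -0.36269958] [ 0.00523485 -0.0051794   0.05305398]
```

View pics/s15c.png

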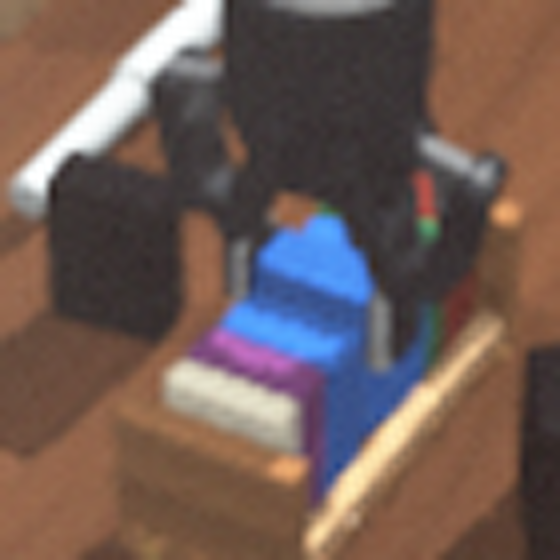

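Sliding in freely with no side force. The last 12 mm go slowly.

step_arm --pt "0 0 -0.0015 0 0 0 0.3" --pt "0 0 -0.003 0 0 0 0.3" --pt "0 0 -0.0045 0 0 0 0.3" --pt "0 0 -0.006 0 0 0 0.3" --pt "0 0 -0.0075 0 0 0 0.3" --pt "0 0 -0.009 0 0 0 0.3" --pt "0 0 -0.01 0 0 0 0.3"

```text
t: 25.18
eef_pos: [0.5979, -0.0121, 0.0488]
tool_rot: [-0.0, 0.707, 0.707, -0.0]
contact_force: [0.4, -0.6, -1.1]
gripper_width: 0.582
```

step_arm --pt "0 0 -0.0005 0 0 0 0.3" --pt "0 0 -0.001 0 0 0 0.3" --pt "0 0 -0.0015 0 0 0 0.3" --pt "0 0 -0.0015 0 0 0 0.3"

```text
t: 25.52
eef_pos: [0.598, -0.0122, 0.0475]
tool_rot: [-0.0, 0.707, 0.707, 0.0]
contact_force: [1.0, 0.4, -0.7]
gripper_width: 0.578
```

step_arm --pt "0 0 -0.0005 0 0 0 0.3" --pt "0 0 -0.0008 0 0 0 0.3" --pt "0 0 -0.0008 0 0 0 0.3"

```text
t: 25.77
eef_pos: [0.5981, -0.0122, 0.047]
tool_rot: [0.0, 0.707, 0.707, 0.0]
contact_force: [-1.3, 0.2, 3.4]
gripper_width: 0.583
```

step_arm --pt "0 0 0.0002 0 0 0 0.3" --pt "0 0 0.0002 0 0 0 0.0" --pt "0 0 0.0002 0 0 0 -0.3" --pt "0 0 0.0002 0 0 0 -0.55" --pt "0 0 0.0002 0 0 0 -0.55" --pt "0 0 0.0002 0 0 0 -0.55" --pt "0 0 0.01 0 0 0 -0.55" --pt "0 0 0.03 0 0 0 -0.55" --pt "0 0 0.055 0 0 0 -0.55" --pt "0 0 0.08 0 0 0 -0.55"

```text
t: 26.6
eef_pos: [0.5976, -0.0123, 0.1279]
tool_rot: [-0.0, 0.707, 0.707, -0.0]
contact_force: [0.6, 0.8, 0.5]
gripper_width: 0.772
```

step_arm --pt "0 -0.01 0.02 0 0 0 -0.55" --pt "0 -0.03 0.04 0 0 0 -0.55" --pt "0 -0.06 0.05 0 0 0 -0.55" --pt "0 -0.09 0.05 0 0 0 -0.55" --pt "0 -0.12 0.05 0 0 0 -0.55" --pt "0 -0.16 0.05 0 0 0 -0.55" --pt "0 -0.2 0.05 0 0 0 -0.55" --pt "0 -0.23 0.05 0 0 0 -0.55" --pt "0 -0.25 0.05 0 0 0 -0.55" --pt "0 -0.25 0.05 0 0 0 -0.55"

```text
t: 27.43
eef_pos: [0.5962, -0.269, 0.178]
tool_rot: [0.002, 0.71, 0.704, -0.001]
contact_force: [-0.7, -0.9, 0.5]
gripper_width: 0.775
```

```bash
python3 - <<'E'
from h import *
r=shot('side','pics/s16.png');r2=shot('top','pics/t16.png')
o=bot.get_obs(); print(o['t'],o['eef_pos'],o['contact_force'],o['gripper_width'])
a=r['color'][:,:,::-1];cv2.imwrite('pics/s16c.png',cv2.resize(a[130:230,270:390],None,fx=6,fy=6,interpolation=cv2.INTER_CUBIC))
a=r2['color'][:,:,::-1];cv2.imwrite('pics/t16c.png',cv2.resize(a[150:230,290:380],None,fx=7,fy=7,interpolation=cv2.INTER_CUBIC))
for k in('loose_slab','rack'): print(bot.place_of(k,'top')[:3])
for q in(r,r2):
  for k in ['blue','purple','white','green','red']:
    for ce,ar,re in blobs(q['color'],k):
      P=at_z(q,*ce,.082)
      if .56<P[0]<.65 and abs(P[1]+.02)<.1: print(k,ce.round(1),ar,P.round(4))
E
```

```text
27.5333 [ 0.59764672 -0.26298793  0.17721588] [-0.20422454  1.14586959 -0.3671117 ] 0.7764645654663109
[{'location': [0.515, 0.4948], 'conf': 0.63}, {'location': [0.7245, 0.6972], 'conf': 0.19}]
[{'location': [0.5272, 0.5038], 'conf': 0.67}, {'location': [0.2991, 0.6685], 'conf': 0.27}]
blue [320.7 176.6] 251 [ 0.5938 -0.0106  0.082 ]
purple [315.1 186.3] 30 [0.5868 0.0352 0.082 ]
white [309.9 189. ] 48 [0.5938 0.0529 0.082 ]
blue [332.5 197.1] 354 [ 0.5955 -0.0132  0.082 ]
purple [317.  195.5] 80 [0.5983 0.0328 0.082 ]
white [311.  196.9] 56 [0.5931 0.0504 0.082 ]
green [348.5 197. ] 60 [ 0.5981 -0.0606  0.082 ]
red [356.3 194.7] 42 [ 0.6063 -0.0836  0.082 ]
```

View pics/s16c.png

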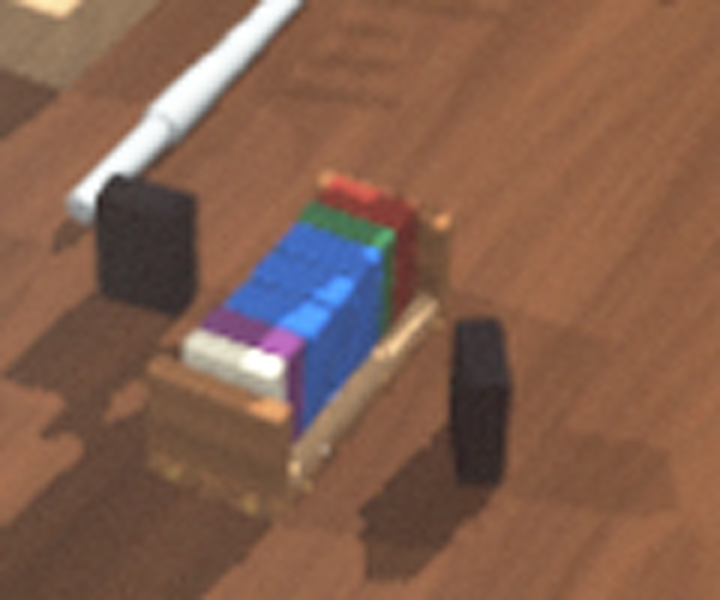

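View pics/t16c.png

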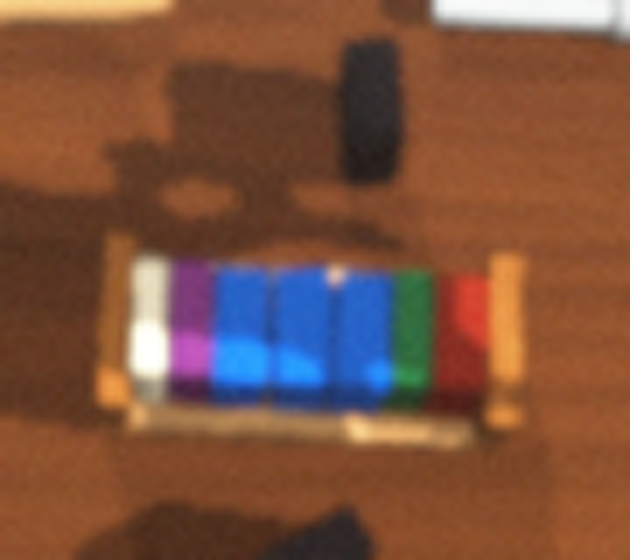

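```bash
python3 - <<'E'
from h import *
print(bot.get_obs()['joint_vel'].round(3)); print(bot.hand_in())
E
```

```text
[-0.014 -0.002 -0.006  0.002  0.002 -0.001  0.002]
the job is handed in; nothing more can be done
None
```

The loose blue slab is back in the rack between the other two blue slabs, and I handed the job in at about 27.5 s of the 72 s. `hand_in()` reports no verdict, so I can't confirm the result.

**What I did**
- I gripped each blue slab of the row lightly (20 N) across its 50 mm sides and slid it outwards. I stopped when the row closed up, at about 4 to 6 N on the wrist, then backed off. `blue_left` moved 14.4 mm and `blue_right` 7.1 mm, which left a gap of about 26 mm.
- I picked up the loose slab, turned it 11° to match the rack and lowered it into the gap. Sideways force stayed within about 1 N, which is the sensor's noise.
- It met the rack floor at a tool height of 47 mm, as predicted from the grasp, with 3.4 N. I released it and moved the arm clear.

**Last checks**
- **Row:** in the final pictures all six row slabs and the loose one stand level and upright with their sides in line. The three blue slabs sit at a spacing of about 25 mm.
- **Bystanders:** nothing on the bench showed contact or visible movement in the pictures I looked at, including the black look-alikes.
- **Disagreement:** the two cameras differ by about 2.5 mm in y, so I used positions relative to each camera rather than absolute ones.
- **Not measured:** shadows from the arm upset the colour measurements in the last pictures. I judged squareness and upright stance by eye, with the floor height backed by the contact reading.

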